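# Index the sample carousel by one notch

## Task

Bring the vial with the broad cap under the reader head of the sample carousel: with the fingertips press the carousel's index plunger down by its black dish, keep it down while sweeping it round to the next notch on whichever side brings that vial under the head, then let the plunger spring fully up into the notch. Nothing is to be grasped: do not lift, tip or take out any vial, and leave the other things on the bench where they are.

Things in the scene. Friction and masses are not known exactly. Their poses are not given: they have to be found in the camera images.
- center (a point): Point on the carousel's vertical axis, at the top of the turning dark disc (164 mm across), 63 mm above the bench. The disc has eight round black vial pockets 45 degrees apart, 55 mm from the axis, rims 81 mm above the bench. It turns on a fixed round white base (260 mm across, 26 mm high), placed at varying yaw. z is up, x points from the axis to the reader column.
- index_plate: Fixed steel index plate on the base, under the turning disc: 200 mm across, 46 to 54 mm above the bench, with eight notches (14 mm wide) in its rim, 45 degrees (0.785 rad) apart, that lock the plunger's tooth. Origin on the axis at bench height.
- reader (a point): Point under the fixed reader head, 143 mm above the bench, 55 mm from the axis: at each notch a pocket stands exactly below it. The head is a grey bar (28 mm wide, top 167 mm above the bench) reaching in level from a column (26 x 36 mm) 155 mm from the axis, opposite the plunger's starting place.
- dish (a point): Centre of the floor of the round black dish on top of the index plunger, 102 mm above the bench when up. Dish 60 mm across outside, 52 mm inside, rim 9 mm above this floor. It stands on a steel stem on a tab of the turning disc, 112 mm from the axis, and goes round with the disc: pressed down and moved round the axis by the fingertips it carries the disc along (under 1 N).
- plunger (a joint): How far the plunger is pressed straight down (m): 0 up, locked in a notch; 0.012 at the bottom stop; above 0.009 its tooth is below the index plate and the disc is free. Spring about 4 N at first, 8.5 N at the bottom. Let up over a notch, the tapered tooth springs in, centring itself from up to 4 mm off; between notches it stays about 0.009 down.
- carousel (a joint): Angle of the turning disc (rad), positive anticlockwise seen from above; 0 at the start notch, the next notches at +0.785 and -0.785, stops at +1.0 and -1.0.
- broad_vial_center (a point): The glass vial with the broad cap, the only one of its kind, to be brought under the reader head: body 22 mm in diameter, 56 mm high, its flat round white cap 34 mm across; loose in the pocket next to the one below the head, on one side or the other. This point is its centre, 28 mm above its underside. z is up along the vial.
- vial_a_center (a point): Bystander: glass vial with a narrow white screw cap (21 mm across), 22 mm in diameter, 45 mm high, loose in a pocket of the carousel; this point is its centre, half-way up. z is up along the vial.
- vial_b_center (a point): Bystander: glass vial with a narrow white screw cap (21 mm across), 22 mm in diameter, 45 mm high, loose in a pocket of the carousel; this point is its centre, half-way up. z is up along the vial.
- vial_c_center (a point): Bystander: glass vial with a narrow white screw cap (21 mm across), 22 mm in diameter, 45 mm high, loose in a pocket of the carousel; this point is its centre, half-way up. z is up along the vial.
- vial_d_center (a point): Bystander: glass vial with a narrow white screw cap (21 mm across), 22 mm in diameter, 45 mm high, loose in a pocket of the carousel; this point is its centre, half-way up. z is up along the vial.
- reagent_bottle: Bystander standing loose on the bench, to be left where it is: capped amber bottle, 48 mm in diameter, 95 mm high, near the carousel on the reader's side; origin at its underside's centre.
- jar: Bystander standing loose on the bench, to be left where it is: squat glass jar with a white lid, 56 mm in diameter, 55 mm high, near the carousel on the reader's side; origin at its underside's centre.
- beaker: Bystander standing loose on the bench, to be left where it is: glass beaker, 68 mm in diameter, 85 mm high; origin at its underside's centre.
- tip_box: Bystander standing loose on the bench, to be left where it is: closed blue pipette-tip box, 120 x 85 x 55 mm; origin at its underside's centre.
- marker: Bystander standing loose on the bench, to be left where it is: black marker pen, 16 mm thick, about 130 mm long, lying down; origin at the underside of its middle.

How it is judged:
By the outcome, as a careful person would: the job done as asked, in the order asked, and still so for the second after the job is handed in, with the robot touching nothing.
It also fails if it takes over 38 s, if anything falls off the work surface, if the arm or the gripper's body presses on something with over 40 N, if the wrist force passes 120 N, or if a joint passes its speed limit or range.

## Robot

A 7-joint arm with a two-finger parallel gripper is mounted at the origin on the work surface. World frame = base frame: x ahead of the robot, y to its left, z up, the work surface at z = 0. Lengths are in m, angles in rad, forces in N, time in s.
With the tool pointing down it reaches from about 0.425 to 0.95 m from the base axis. Payload 4.7 kg.
Tool frame: the origin (TCP) lies between the finger pads; the fingertips stand 25 mm ahead of it and the grasp point (between the pads) lies 6 mm ahead of it; x points along the fingers, z is the direction in which the jaws open and shut, and the axes are right-handed (so a half turn about x gives the same grasp; the last joint's range is limited). The gripper opens to 85 mm and grips with 20 to 120 N. Pads are 22 mm wide; open, the fingers measure 114 mm over their backs; the gripper's body (76 mm by 85 mm) begins 54 mm behind the grasp point. The pads swing forward as they close: fully open they stand 13 mm farther back than shut.
Start: joints at [-1.23, 0.469, -0.049, 1.532, 0.024, 1.141, -0.082], TCP at [0.244, 0.629, 0.219] pointing down, gripper open.
Joint ranges: [-2.59, 2.59], [-0.33, 1.99], [-1.39, 1.29], [0.1, 2.45], [-1.04, 4.18], [0.21, 1.99], [-2.66, 2.66]. Speed limits (rad/s): [2.57, 2.57, 3.14, 3.14, 3.14, 3.14, 3.14].

## Interface

Orientations are given as a 3x3 rotation matrix whose columns are the frame's x, y, z axes.
In Python, from rig import * gives the robot as it stands. Calls block until the motion is done:
- movep(position, orientation): joint-space move of the TCP to a pose.
- move_l(position, attitude=None, feed=0.15, until_force=None): straight line of the TCP; attitude=None keeps the orientation; feed is the mean speed in m/s. With until_force (N) it stops when the force on the tool has changed by that much, and returns True; else False.
- move_joints(angles): joint-space move.
- command_gripper(opening, newtons=None): finger opening in m; newtons is the grip in N (None keeps the last); returns when the fingers have stopped.
- sleep(seconds).
- inverse_kinematics(position, orientation): joint angles nearest the present ones, or None.
- sense(): the state.
- camera(name): name is "side" or "top"; returns (picture, depth): 480x640x3 uint8, red, green, blue; 480x640 float32, m along the optical axis (not along the pixel's ray), 0 where there is no reading.
- camera_params(name): a dict with "K" (3x3 intrinsics, pixels), "dist" ([k1, k2, p1, p2, k3] as OpenCV has them; the pictures are not rectified), "position" and "rotation" of the camera in the world. Camera axes: x right, y down, z forward; pixel columns grow to the right and rows downward; lengths in m; the calibration is good to about 2 mm. A picture is of the moment at which its call begins. camera_params takes no time and is no camera call.
A pose or a line that the arm cannot do raises Unreachable and nothing moves.
- finish_job(): hands the job in, once; it reports no verdict.
The state is a dict: "time_s": time; "joint_pos": joint angles; "qd": joint speeds; "joint_efforts": joint torques, N m; "position": TCP position; "tcp_rot": TCP orientation; "wrist_force": force on the tool from outside, world axes, zero at the start; "ft_torque": the same for the moment, N m; "finger_gap": finger opening in m.
Only numpy, scipy, OpenCV 4.12 (cv2) and the standard library are available. Lean on these libraries where they do the work, as an engineer would, in place of code of your own. Each camera call takes 0.05 s, during which the arm holds its last target.

## Working session

There is one attempt and no reset: what is moved stays moved. The work goes in short steps, each a Python script; the robot and the scene stay as the last script left them, time stands still between calls to the robot, and variables do not carry over. Pictures are saved under pics/ and viewed, and the job is handed in when it is done.

```bash
mkdir -p pics; python3 - <<'E'
from rig import *
import cv2,numpy as np
for n in("side","top"):
    p,d=camera(n); cv2.imwrite(f"pics/{n}0.png",p[:,:,::-1]); np.savez(f"{n}0.npz",p=p,d=d)
    c=camera_params(n); print(n,c)
s=sense(); print(s["time_s"],s["position"],s["tcp_rot"],s["wrist_force"],s["finger_gap"])
E
```

```text
side {'K': array([[570.16410363,   0.        , 321.04100014],
       [  0.        , 570.16410363, 238.5471351 ],
       [  0.        ,   0.        ,   1.        ]]), 'dist': array([-0.04833235,  0.        ,  0.        ,  0.        ,  0.        ]), 'position': array([0.29409844, 1.01775487, 1.0562473 ]), 'rotation': array([[-0.97521812, -0.15256889,  0.16022592],
       [-0.22117075,  0.6534376 , -0.72394945],
       [ 0.00575452, -0.74144591, -0.67098796]])}
top {'K': array([[472.29168758,   0.        , 318.40314189],
       [  0.        , 472.29168758, 236.77762602],
       [  0.        ,   0.        ,   1.        ]]), 'dist': array([-0.02183623,  0.        ,  0.        ,  0.        ,  0.        ]), 'position': array([0.47848298, 0.00415089, 1.25662462]), 'rotation': array([[ 0.02455466, -0.99909843,  0.03463241],
       [-0.99958144, -0.02400694,  0.01614358],
       [-0.01529761, -0.03501431, -0.99926972]])}
0.1 [0.243778   0.62886142 0.21836531] [[-5.53790889e-04 -9.32409886e-01  3.61402127e-01]
 [-1.67129520e-03  3.61402540e-01  9.32408393e-01]
 [-9.99998450e-01 -8.76503666e-05 -1.75847360e-03]] [-0.51168946 -0.22614164  0.51825466] 0.08593592601873556
```

View pics/top0.png

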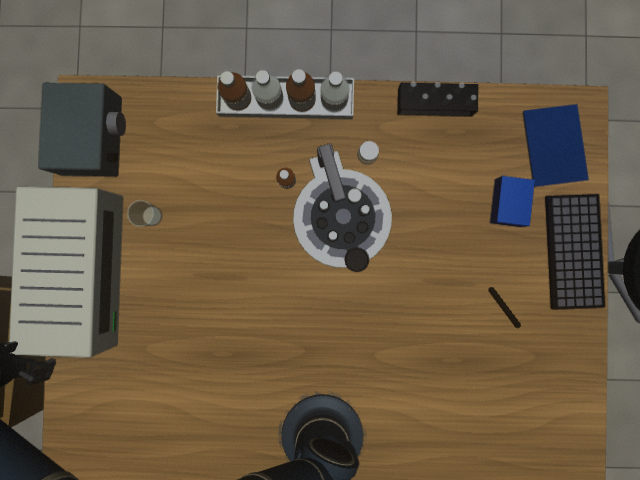

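View pics/side0.png

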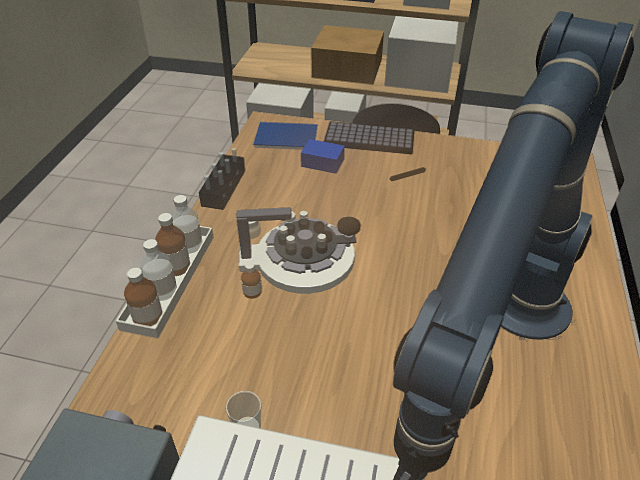

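The top view shows the carousel around (343,217) with the dish at (357,259) and the reader bar from (325,150) to (338,198). A larger white cap sits near (355,195). I'll zoom in.

```bash
python3 - <<'E'
import cv2,numpy as np
t=cv2.imread("pics/top0.png")[130:280,270:410]; cv2.imwrite("pics/topz.png",cv2.resize(t,None,fx=4,fy=4,interpolation=cv2.INTER_CUBIC))
t=cv2.imread("pics/side0.png")[195:305,225:375]; cv2.imwrite("pics/sidez.png",cv2.resize(t,None,fx=5,fy=5,interpolation=cv2.INTER_CUBIC))
E
```

```text
(no output)
```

View pics/topz.png

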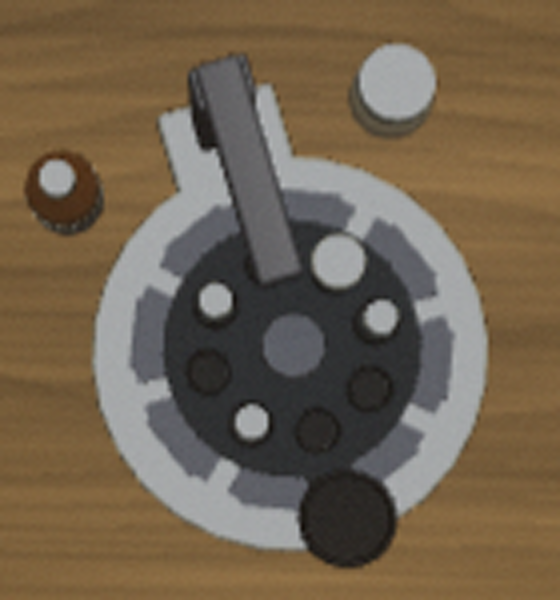

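View pics/sidez.png

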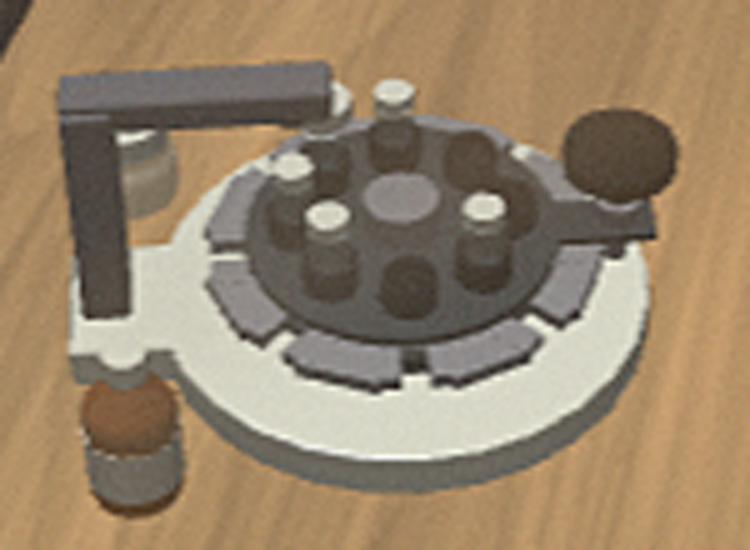

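The broad cap is at zoom pixel (338,262), about 13 px across against roughly 9 px for the others. It sits to the right of the head, so the disc must turn anticlockwise, to +0.785. Next I'll measure the axis, the yaw and the dish.

```bash
cat > h.py <<'E'
import numpy as np,cv2
from scipy.optimize import least_squares
def rays(uv,c):
    n=cv2.undistortPoints(np.asarray(uv,float).reshape(-1,1,2),c["K"],c["dist"]).reshape(-1,2)
    return np.c_[n,np.ones(len(n))]@c["rotation"].T
def onplane(uv,z,c):
    r=rays(uv,c); t=(z-c["position"][2])/r[:,2]
    return c["position"]+r*t[:,None]
def circ(P,r=None):
    P=P[:,:2]; x0=[*P.mean(0)]+([np.ptp(P[:,0])/2] if r is None else [])
    f=lambda q: np.hypot(P[:,0]-q[0],P[:,1]-q[1])-(r if r else q[2])
    s=least_squares(f,x0,loss="soft_l1",f_scale=0.001); return s.x,np.sqrt(np.mean(s.fun**2))
E
python3 - <<'E'
from h import *
from rig import camera_params
import numpy as np,cv2
c=camera_params("top"); p=np.load("top0.npz")["p"]; d=np.load("top0.npz")["d"]
hsv=cv2.cvtColor(p,cv2.COLOR_RGB2HSV)
off=np.array([270,130])
R=p[130:280,270:410].astype(int); H=hsv[130:280,270:410]
for n,(u,v) in dict(base=(370,480),steel=(300,203),disc=(293,410),hub=(293,345),cap=(338,262),dish=(347,520),bar=(250,180),pocket=(208,370)).items():
    print(n,R[v//4,u//4],H[v//4,u//4], d[130+v//4,270+u//4])
# base: bright low-sat
m=((H[...,1]<45)&(H[...,2]>140)).astype(np.uint8)
cs,_=cv2.findContours(m,cv2.RETR_EXTERNAL,cv2.CHAIN_APPROX_NONE); k=max(cs,key=cv2.contourArea)[:,0]
P=onplane(k+off,0.026,c); r,e=circ(P); print("base",r,e)
ce=r[:2]; q=np.hypot(*(P[:,:2]-ce).T); g=abs(q-r[2])<0.004; r,e=circ(P[g]); print("base refit",r,e,g.sum()); r2,e=circ(P[g],.13); print(r2)
cv2.imwrite("pics/m1.png",cv2.resize(m*255,None,fx=4,fy=4))
E
```

```text
base [34 29 26] [11 60 34] 1.1531212
steel [ 93  95 102] [113  23 102] 1.2114204
disc [48 48 49] [120   5  49] 1.1948824
hub [ 91  93 102] [115  28 102] 1.1754496
cap [169 171 172] [100   4 172] 1.1400706
dish [43 40 36] [17 42 43] 1.1489948
bar [102  99 102] [150   8 102] 1.0955569
pocket [43 41 40] [10 18 43] 1.1907464
base [ 0.59190877 -0.07442794  0.14628961] 0.01694417560344226
base refit [ 0.59237665 -0.07861088  0.14916789] 0.002018909586997869 60
[ 0.59057124 -0.05623708]
```

View pics/m1.png

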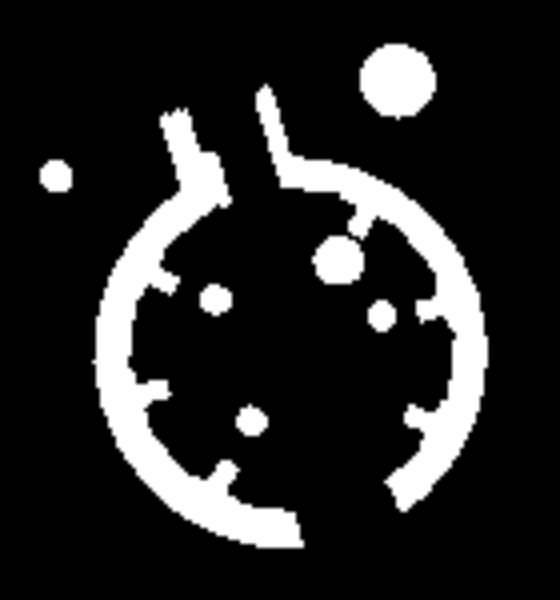

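```bash
cat > meas.py <<'E'
from h import *
from rig import camera_params
def meas(p,off=(270,130),wh=(140,150),dishz=0.111):
    c=camera_params("top"); off=np.array(off); out={}
    H=cv2.cvtColor(p,cv2.COLOR_RGB2HSV)[off[1]:off[1]+wh[1],off[0]:off[0]+wh[0]]; 
    m=((H[...,1]<45)&(H[...,2]>140)).astype(np.uint8)
    cs,_=cv2.findContours(m,cv2.RETR_EXTERNAL,cv2.CHAIN_APPROX_NONE); k=max(cs,key=cv2.contourArea)[:,0]
    P=onplane(k+off,0.026,c); ce=onplane([[343.2,217.5]],0.026,c)[0,:2]
    for tol in(.012,.006,.003,.003):
        q=np.hypot(*(P[:,:2]-ce).T); g=abs(q-.13)<tol; r,e=circ(P[g]); r2,_=circ(P[g],.13); ce=r2
    out["base"]=(r,e,g.sum(),r2)
    caps=[]
    for k in cs:
        a=cv2.contourArea(k)
        if 20<a<400:
            (u,v),rad=cv2.minEnclosingCircle(k); M=cv2.moments(k); uv=np.array([[M["m10"]/M["m00"],M["m01"]/M["m00"]]])+off
            X=onplane(uv,.115,c)[0,:2]-r2; caps.append((a,np.hypot(*X),np.degrees(np.arctan2(X[1],X[0])),2*np.sqrt(a/np.pi)))
    out["caps"]=caps
    return out,H,off,c,r2
E
python3 - <<'E'
from meas import *
p=np.load("top0.npz")["p"]
o,H,off,c,ce=meas(p); print(o["base"]); 
for k in o["caps"]: print(np.round(k,3))
# dish
d=((H[...,2]<60)).astype(np.uint8); d[:118]=0
cs,_=cv2.findContours(d,cv2.RETR_EXTERNAL,cv2.CHAIN_APPROX_NONE); k=max(cs,key=cv2.contourArea)[:,0]
print(k.min(0)*4,k.max(0)*4)
P=onplane(k+off,.111,c)[:,:2]; P=P[k[:,1]>120]
r,e=circ(P); print("dish",r,e,circ(P,.03)[0]); X=r[:2]-ce; print(np.hypot(*X),np.degrees(np.arctan2(X[1],X[0])))
# bar
b=((H[...,1]<40)&(H[...,2]>85)&(H[...,2]<125)).astype(np.uint8)
b[68:]=0
b=cv2.morphologyEx(b,cv2.MORPH_OPEN,np.ones((5,5)))
n,l,s,_=cv2.connectedComponentsWithStats(b); i=l[40,62]; k=np.argwhere(l==i)[:,::-1]; print(s[i]*4)
B=onplane(k+off,.167,c)[:,:2]; mu=B.mean(0); w,V=np.linalg.eigh(np.cov((B-mu).T)); v=V[:,1]*np.sign(V[0,1]); print("bar mid",mu,"yaw",np.degrees(np.arctan2(v[1],v[0])),"axis offset",np.cross(v,ce-mu), "yaw from centre",np.degrees(np.arctan2(*(mu-ce)[::-1])))
cv2.imwrite("pics/m2.png",cv2.resize(np.hstack([d,(l==i).astype(np.uint8)])*255,None,fx=2.8,fy=2.8))
E
```

```text
(array([ 0.57318645, -0.03732342,  0.12729118]), np.float64(0.0008230433866170518), np.int64(117), array([ 0.57424874, -0.04044809]))
[3.5500e+01 5.9000e-02 1.5011e+02 6.7230e+00]
[ 3.4000e+01  5.0000e-02 -7.2676e+01  6.5800e+00]
[3.8000e+01 5.7000e-02 6.6817e+01 6.9560e+00]
[ 1.0600e+02  5.2000e-02 -2.3962e+01  1.1617e+01]
[42.5    0.179 57.749  7.356]
[ 2.4700e+02  1.6800e-01 -1.8985e+01  1.7734e+01]
[268 472] [392 564]
dish [ 0.46615006 -0.0704665   0.02810803] 0.0007836492913048318 [ 0.46799796 -0.07036366]
0.11218925774030047 -164.48031804478143
[ 204   64   92  208 2068]
bar mid [ 0.66831157 -0.00578459] yaw 18.159924604864113 axis offset -0.003620312036082981 yaw from centre 20.22955866179474<stdin>:16: DeprecationWarning: Arrays of 2-dimensional vectors are deprecated. Use arrays of 3-dimensional vectors instead. (deprecated in NumPy 2.0)
```

View pics/m2.png

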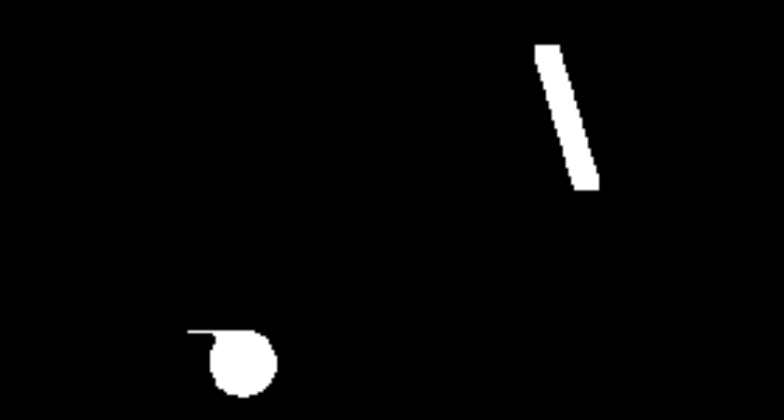

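```bash
python3 - <<'E'
from meas import *
p=np.load("top0.npz")["p"]
o,H,off,c,ce=meas(p)
for thr,sat in((140,45),(115,60)):
    m=((H[...,1]<sat)&(H[...,2]>thr)).astype(np.uint8)
    cs,_=cv2.findContours(m,cv2.RETR_EXTERNAL,cv2.CHAIN_APPROX_NONE); k=max(cs,key=cv2.contourArea)[:,0]
    P=onplane(k+off,.026,c); r=np.array([.573,-.038,.128])
    for tol in(.012,.006,.004,.003,.003):
        q=np.hypot(*(P[:,:2]-r[:2]).T); g=abs(q-r[2])<tol; r,e=circ(P[g])
    print(thr,r,e,g.sum())
ce=r[:2]
m=((H[...,1]<45)&(H[...,2]>140)).astype(np.uint8)
C=[]
cs,_=cv2.findContours(m,cv2.RETR_EXTERNAL,cv2.CHAIN_APPROX_NONE)
for k in cs:
    a=cv2.contourArea(k)
    if 20<a<400:
        M=cv2.moments(k); uv=np.array([[M["m10"]/M["m00"],M["m01"]/M["m00"]]])+off
        X=onplane(uv,.121 if a>80 else .110,c)[0,:2]
        if np.hypot(*(X-ce))<.08: C.append(X); Y=X-ce; print(a,Y,np.hypot(*Y),np.degrees(np.arctan2(*Y[::-1])))
print("cap circle r=.055",circ(np.array(C),.055))
D=np.array([.467,-.0704]); Y=ce-D; print(np.hypot(*Y),np.degrees(np.arctan2(*Y[::-1])))
from rig import *
s=sense(); R0=s["tcp_rot"]
for a in range(0,180,15):
  for t in (0,):
    th=np.radians(a); x=np.array([0,0,-1.]); z=np.array([np.cos(th),np.sin(th),0]); R=np.c_[x,np.cross(z,x),z]
    for pos in([.467,-.0704,.2],[.467,-.0704,.115],[.52,-.14,.115]):
        q=inverse_kinematics(pos,R); print(a,pos,None if q is None else np.round(q,2))
E
```

```text
140 [ 0.57294177 -0.03686267  0.12686296] 0.0007561159114618591 117
115 [ 0.57228671 -0.03647192  0.12762504] 0.0008065587016735315 118
35.5 [-0.04860605  0.02513594] 0.05472077904705862 152.65488663487685
34.0 [ 0.01744201 -0.05245351] 0.05527742962724869 -71.60683723399848
38.0 [0.02505299 0.04876924] 0.054827827350022666 62.810222381002234
106.0 [ 0.04916473 -0.02494353] 0.055130304175499 -26.90077935471787
cap circle r=.055 (array([ 0.57239006, -0.03672384]), np.float64(5.2124988854210786e-05))
0.11061829498708003 17.861259512531298
0 [0.467, -0.0704, 0.2] [-0.56  0.18  0.71  2.05 -0.14  0.96  0.22]
0 [0.467, -0.0704, 0.115] [-0.52  0.32  0.7   2.14 -0.29  0.77  0.37]
0 [0.52, -0.14, 0.115] [-0.45  0.47  0.83  2.   -0.46  0.87  0.64]
15 [0.467, -0.0704, 0.2] [-0.54  0.17  0.68  2.05 -0.13  0.96  0.47]
15 [0.467, -0.0704, 0.115] [-0.49  0.31  0.66  2.14 -0.28  0.77  0.61]
15 [0.52, -0.14, 0.115] [-0.42  0.46  0.8   2.   -0.44  0.86  0.88]
30 [0.467, -0.0704, 0.2] [-0.51  0.17  0.65  2.05 -0.13  0.96  0.73]
30 [0.467, -0.0704, 0.115] [-0.46  0.31  0.63  2.14 -0.26  0.77  0.86]
30 [
[... 1250 characters left out ...]
20 [0.52, -0.14, 0.115] [-0.15  0.39  0.43  1.98 -0.22  0.81  2.49]
135 [0.467, -0.0704, 0.2] [-0.35  0.16  0.46  2.04 -0.09  0.96  2.51]
135 [0.467, -0.0704, 0.115] [-0.23  0.28  0.34  2.13 -0.13  0.76  2.55]
135 [0.52, -0.14, 0.115] [ 0.93  0.57 -0.99  1.92  0.58  0.97  2.02]
150 [0.467, -0.0704, 0.2] [ 1.02  0.36 -1.16  1.98  0.39  1.05  2.3 ]
150 [0.467, -0.0704, 0.115] [ 0.97  0.54 -1.17  2.06  0.62  0.95  2.08]
150 [0.52, -0.14, 0.115] [ 1.03  0.67 -1.18  1.92  0.72  1.06  2.15]
165 [0.467, -0.0704, 0.2] [ 1.02  0.36 -1.16  1.98  0.39  1.05  2.56]
165 [0.467, -0.0704, 0.115] [ 0.97  0.54 -1.17  2.06  0.62  0.95  2.34]
165 [0.52, -0.14, 0.115] [-0.61  0.61  1.12  2.01 -0.68  0.96 -2.55]
```

Centre is (0.5724, -0.0367) and yaw is 18.0°. The caps, the dish and the bar all agree on these. I'll close the gripper and move above the dish.

```bash
cat > cfg.py <<'E'
import numpy as np
CE=np.array([.5724,-.0367]); YAW=np.radians(18.0)
def pose(th,z,rad=.112):
    a=YAW+np.pi+th; p=np.array([CE[0]+rad*np.cos(a),CE[1]+rad*np.sin(a),z])
    j=YAW+th; x=np.array([0,0,-1.]); zz=np.array([np.cos(j),np.sin(j),0]); return p,np.c_[x,np.cross(zz,x),zz]
E
python3 - <<'E'
from rig import *
from cfg import *
import cv2
command_gripper(0.0,30)
p,R=pose(0,.20); movep(p,R)
s=sense(); print(s["time_s"],p,s["position"],s["wrist_force"],s["finger_gap"],np.round(s["joint_pos"],2))
for n in("side","top"):
    q,_=camera(n); cv2.imwrite(f"pics/{n}1.png",q[:,:,::-1])
E
```

```text
3.4667 [ 0.46588167 -0.0713099   0.2       ] [ 0.46634161 -0.07028652  0.19997002] [ 0.10586158 -0.09404994  0.46776281] -0.00021494594484223112 [-0.53  0.17  0.68  2.05 -0.13  0.96  0.53]
```

View pics/side1.png

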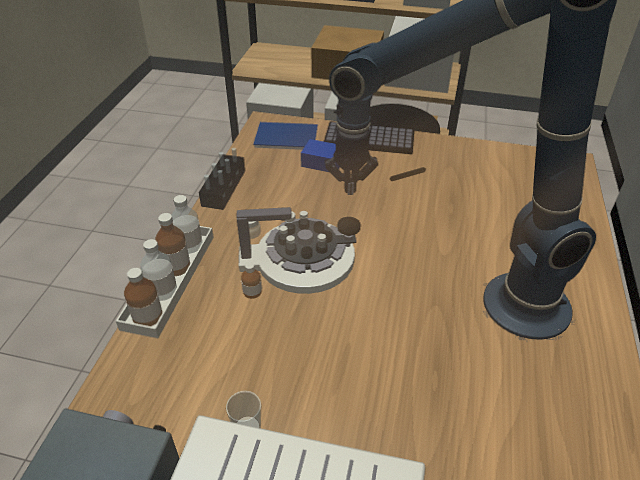

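The side view shows the closed fingertips at (350,190), directly above the dish at (348,226). Descending until contact.

```bash
python3 - <<'E'
from rig import *
from cfg import *
p,R=pose(0,.138); move_l(p,R,feed=.1)
s=sense(); print(s["time_s"],s["position"],s["wrist_force"])
p,R=pose(0,.110); print(move_l(p,R,feed=.02,until_force=3))
s=sense(); print(s["time_s"],s["position"],s["wrist_force"])
sleep(.15)
s=sense(); print(s["time_s"],s["position"],s["wrist_force"])
E
```

```text
4.3333 [ 0.46628861 -0.07145284  0.13834156] [ 0.19104953 -0.24162824  0.05780135]
False
5.8833 [ 0.46597938 -0.07128665  0.11011105] [-0.11013782  0.01715216  0.36638788]
6.0333 [ 0.46593898 -0.0713003   0.11008503] [ 0.52729092 -0.12023185 -0.33263653]
```

No contact at TCP z 0.110, where I expected it at 0.127. I'll look before going further.

```bash
python3 - <<'E'
from rig import *
import cv2
for n in("side","top"):
    q,d=camera(n); cv2.imwrite(f"pics/{n}2.png",q[:,:,::-1]); np.savez(f"{n}2.npz",p=q,d=d)
a=cv2.imread("pics/side2.png")[170:300,230:400]; b=cv2.imread("pics/top2.png")[130:290,270:430]
cv2.imwrite("pics/z2.png",cv2.resize(a,None,fx=4.5,fy=4.5,interpolation=cv2.INTER_CUBIC)); cv2.imwrite("pics/zt2.png",cv2.resize(b,None,fx=3.5,fy=3.5,interpolation=cv2.INTER_CUBIC))
E
sed -i '1i import numpy as np' /dev/null
```

```text
Traceback (most recent call last):
NameError: name 'np' is not defined. Did you mean: 'n'?
sed: couldn't edit /dev/null: not a regular file
```

```bash
python3 - <<'E'
from rig import *
import cv2,numpy as np
for n in("side","top"):
    q,d=camera(n); cv2.imwrite(f"pics/{n}2.png",q[:,:,::-1]); np.savez(f"{n}2.npz",p=q,d=d)
a=cv2.imread("pics/side2.png")[170:300,230:400]; b=cv2.imread("pics/top2.png")[130:290,270:430]
cv2.imwrite("pics/z2.png",cv2.resize(a,None,fx=4.5,fy=4.5,interpolation=cv2.INTER_CUBIC)); cv2.imwrite("pics/zt2.png",cv2.resize(b,None,fx=3.5,fy=3.5,interpolation=cv2.INTER_CUBIC))
E
```

```text
(no output)
```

View pics/z2.png

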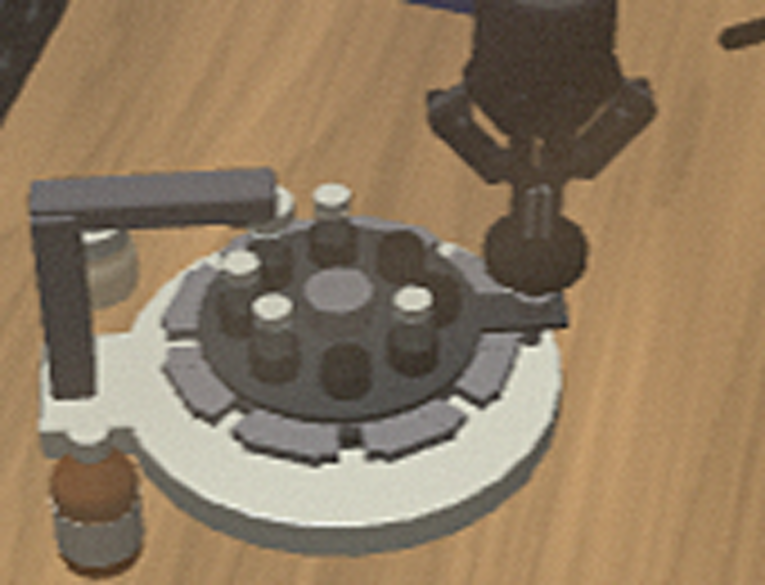

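View pics/zt2.png

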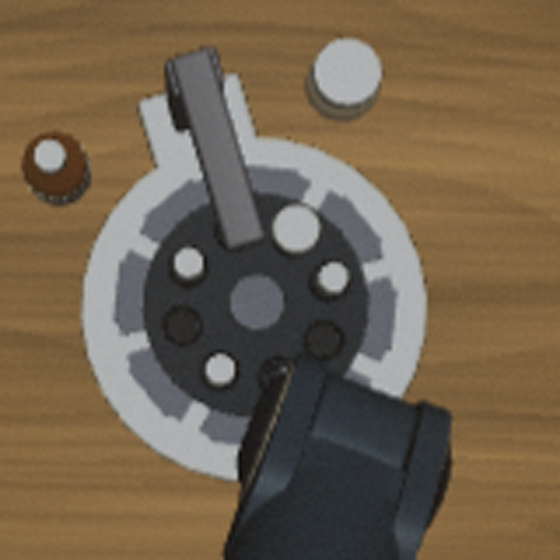

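```bash
python3 - <<'E'
from rig import *
from cfg import *
from h import *
s=sense(); print(s["time_s"],s["position"],s["wrist_force"],s["finger_gap"])
c=camera_params("side"); 
for z in(.085,.09,.095,.1,.102,.105,.11,.115):
    X=np.array([s["position"][0],s["position"][1],z]); Y=c["rotation"].T@(X-c["position"])
    uv=cv2.projectPoints(Y.reshape(1,3),np.zeros(3),np.zeros(3),c["K"],c["dist"])[0].ravel()
    print(z,uv,(uv-[230,170])*4.5)
d=np.load("side2.npz")["d"]; print(np.round(d[210:240:2,340:362:2],3))
a=cv2.imread("pics/side2.png")[200:250,320:380]; a=np.clip(a.astype(float)*2.2,0,255).astype(np.uint8); cv2.imwrite("pics/z3.png",cv2.resize(a,None,fx=10,fy=10,interpolation=cv2.INTER_CUBIC))
E
```

```text
6.1833 [ 0.46589949 -0.07127149  0.11003631] [-0.82843373  0.14657913  0.93527245] 0.00025573350690974325
0.085 [347.35018345 231.67350114] [528.07582555 277.53075511]
0.09 [347.42156382 230.21440259] [528.39703717 270.96481165]
0.095 [347.49325456 228.7486201 ] [528.71964552 264.36879044]
0.1 [347.56525757 227.27611047] [529.04365906 257.74249711]
0.102 [347.59414663 226.68521328] [529.17365984 255.08345975]
0.105 [347.63757474 225.79683016] [529.36908633 251.08573572]
0.11 [347.71020798 224.31073528] [529.69593593 244.39830877]
0.115 [347.78315923 222.8177816 ] [530.02421652 237.68001719]
[[1.403 1.671 1.411 1.403 1.398 1.419 1.407 1.403 1.667 1.661 1.668]
 [1.667 1.663 1.425 1.412 1.409 1.406 1.414 1.42  1.659 1.655 1.655]
 [1.656 1.653 1.416 1.421 1.41  1.415 1.42  1.425 1.648 1.65  1.653]
 [1.649 1.643 1.422 1.426 1.416 1.419 1.424 1.423 1.644 1.646 1.648]
 [1.638 1.46  1.422 1.425 1.423 1.417 1.423 1.428 1.469 1.646 1.643]
 [1.459 1.466 1.467 1.432 1.428 1.428 1.423 1.469 1.459 1.456 1.629]
 [1.46  1.465 1.466 1.469 1.428 1.434 1.429 1.466 1.469 1.461 1.454]
 [1.461 1.457 1.461 1.468 1.464 1.464 1.459 1.466 1.466 1.462 1.447]
 [1.452 1.455 1.453 1.458 1.458 1.458 1.456 1.454 1.462 1.458 1.447]
 [1.44  1.449 1.447 1.451 1.457 1.451 1.452 1.453 1.455 1.441 1.442]
 [1.44  1.44  1.432 1.431 1.446 1.444 1.441 1.428 1.431 1.442 1.6  ]
 [1.512 1.438 1.437 1.433 1.433 1.428 1.429 1.435 1.433 1.442 1.597]
 [1.512 1.508 1.435 1.434 1.433 1.441 1.428 1.44  1.59  1.595 1.593]
 [1.488 1.492 1.483 1.469 1.466 1.469 1.47  1.485 1.584 1.588 1.578]
 [1.48  1.479 1.485 1.468 1.468 1.472 1.475 1.481 1.567 1.579 1.575]]
```

View pics/z3.png

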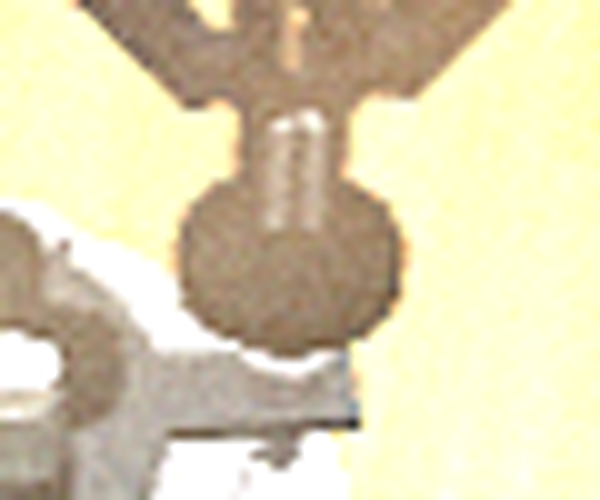

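```bash
python3 - <<'E'
from rig import *
from h import *
c=camera_params("side"); d=np.load("side2.npz")["d"]
for v in range(206,242,2):
    for u in (344,350,354):
        print(u,v,np.round(c["position"]+rays([[u,v]],c)[0]*d[v,u],3),end="  ")
    print()
E
```

```text
344 206 [ 0.476 -0.061  0.176]  350 206 [ 0.463 -0.077  0.166]  354 206 [ 0.452 -0.067  0.176]  
344 208 [ 0.475 -0.061  0.17 ]  350 208 [ 0.462 -0.073  0.163]  354 208 [ 0.451 -0.062  0.174]  
344 210 [ 0.476 -0.063  0.162]  350 210 [ 0.462 -0.072  0.157]  354 210 [ 0.45  -0.062  0.168]  
344 212 [ 0.477 -0.07   0.149]  350 212 [ 0.46  -0.058  0.162]  354 212 [ 0.452 -0.072  0.153]  
344 214 [ 0.475 -0.06   0.151]  350 214 [ 0.46  -0.062  0.153]  354 214 [ 0.451 -0.072  0.146]  
344 216 [ 0.475 -0.061  0.144]  350 216 [ 0.46  -0.062  0.146]  354 216 [ 0.45  -0.067  0.144]  
344 218 [ 0.474 -0.058  0.14 ]  350 218 [ 0.459 -0.058  0.144]  354 218 [ 0.45  -0.068  0.137]  
344 220 [ 0.479 -0.088  0.108]  350 220 [ 0.459 -0.062  0.133]  354 220 [ 0.454 -0.096  0.106]  
344 222 [ 0.478 -0.084  0.105]  350 222 [ 0.459 -0.063  0.126]  354 222 [ 0.453 -0.09   0.104]  
344 224 [ 0.477 -0.077  0.104]  350 224 [ 0.462 -0.083  0.102]  354 224 [ 0.452 -0.087  0.101]  
344 226 [ 0.475 -0.068  0.105]  350 226 [ 0.46  -0.075  0.102]  354 226 [ 0.45  -0.074  0.105]  
344 228 [ 0.473 -0.06   0.106]  350 228 [ 0.459 -0.067  0.103]  354 228 [ 0.449 -0.07   0.102]  
344 230 [ 0.471 -0.046  0.112]  350 230 [ 0.457 -0.058  0.104]  354 230 [ 0.446 -0.048  0.114]  
344 232 [ 0.47  -0.046  0.104]  350 232 [ 0.455 -0.043  0.111]  354 232 [ 0.446 -0.05   0.106]  
344 234 [ 0.469 -0.042  0.102]  350 234 [ 0.455 -0.049  0.098]  354 234 [ 0.445 -0.051  0.099]  
344 236 [ 0.474 -0.073  0.067]  350 236 [ 0.458 -0.066  0.076]  354 236 [ 0.449 -0.08   0.065]  
344 238 [ 0.474 -0.072  0.061]  350 238 [ 0.457 -0.065  0.07 ]  354 238 [ 0.448 -0.074  0.064]  
344 240 [ 0.472 -0.061  0.064]  350 240 [ 0.457 -0.066  0.063]  354 240 [ 0.447 -0.07   0.061]
```

The depth readings put the fingertips at about z 0.122 and the dish floor at 0.102, with the fingers centred over the dish. The tips are therefore well above where the tool description puts them. I'll keep descending, guarded by force, using measured contact in place of the nominal offset.

```bash
python3 - <<'E'
from rig import *
from cfg import *
p,R=pose(0,.078); print(move_l(p,R,feed=.02,until_force=3))
s=sense(); print(s["time_s"],s["position"],s["wrist_force"])
sleep(.1)
s=sense(); print(s["time_s"],s["position"],s["wrist_force"])
E
```

```text
True
7.225 [ 0.46575444 -0.07127273  0.08833275] [-0.19974147 -0.50021151  3.6491335 ]
7.325 [ 0.46578821 -0.07130337  0.08854993] [-0.12079491  0.28679522  4.35074338]
```

Contact at TCP z of about 0.0885 with 4.3 N, which matches the spring preload. Now pressing to the bottom.

```bash
python3 - <<'E'
from rig import *
from cfg import *
p,R=pose(0,.072); print(move_l(p,R,feed=.015,until_force=8))
for i in range(3):
    s=sense(); print(s["time_s"],s["position"],s["wrist_force"]); sleep(.05)
E
```

```text
True
8.0667 [ 0.46590718 -0.071667    0.07802303] [-1.30860351 -0.28168028  7.93398099]
8.1167 [ 0.46596046 -0.07165876  0.07801435] [-1.17955981 -0.9385929   7.28770729]
8.1667 [ 0.46590355 -0.0716444   0.07799112] [-0.91069801 -0.07430892  5.94700435]
```

```bash
python3 - <<'E'
from rig import *
from cfg import *
def F(n=6):
    f=[]
    for i in range(n): f.append(sense()["wrist_force"]); sleep(.02)
    return np.mean(f,0)
print(F())
for z in(.077,.0765,.076):
    p,R=pose(0,z); print(z,move_l(p,R,feed=.02,until_force=10)); f=F(); s=sense(); print(s["time_s"],s["position"],f)
    if f[2]>12: break
E
```

```text
[-0.71933352 -0.63157542  7.79463838]
0.077 False
8.6667 [ 0.46593999 -0.07182064  0.07783198] [-2.89238467 -0.32781295 14.75073541]
```

The force jumped to 14.7 N, so the plunger is on its bottom stop. Now sweeping +45°, with the tool turning along with the disc.

```bash
python3 - <<'E'
from rig import *
from cfg import *
for d in range(5,46,5):
    p,R=pose(np.radians(d),.0771); r=move_l(p,R,feed=.05,until_force=25)
    s=sense(); x=s["position"]; print(d,r,round(s["time_s"],2),np.round(x-p,4),np.round(x[2],4),np.round(s["wrist_force"],1))
    if r: break
E
```

```text
5 False 9.01 [ 0.0003 -0.001   0.0008] 0.0779 [-2.6 -1.  12.8]
10 False 9.35 [ 0.0003 -0.0011  0.0008] 0.0779 [-2.2 -0.9 12.3]
15 False 9.69 [ 0.0004 -0.0012  0.0008] 0.0779 [-1.7 -1.  11.9]
20 False 10.03 [ 0.0005 -0.0013  0.0008] 0.0779 [-0.5 -1.6 11. ]
25 False 10.38 [ 0.0006 -0.0013  0.0008] 0.0779 [-1.3 -2.2 10.5]
30 False 10.72 [ 0.0007 -0.0013  0.0008] 0.0779 [-1.4 -0.7 10.2]
35 False 11.06 [ 0.0009 -0.0012  0.0008] 0.0779 [-0.7 -1.2  9.5]
40 False 11.4 [ 0.001  -0.0011  0.0009] 0.078 [-0.5 -1.1  9.2]
45 False 11.74 [ 0.0011 -0.001   0.0009] 0.078 [-0.5 -1.6  8.6]
```

The sweep went smoothly. A picture before release will show where the disc and dish are.

```bash
python3 - <<'E'
from rig import *
import cv2,numpy as np
for n in("side","top"):
    q,d=camera(n); cv2.imwrite(f"pics/{n}4.png",q[:,:,::-1]); np.savez(f"{n}4.npz",p=q,d=d)
a=cv2.imread("pics/side4.png")[180:300,230:380]; b=cv2.imread("pics/top4.png")[140:270,280:410]
b=cv2.resize(b,None,fx=3.4,fy=3.4,interpolation=cv2.INTER_CUBIC); a=cv2.resize(a,(358,442)[::1] if 0 else None,fx=2.35,fy=2.35,interpolation=cv2.INTER_CUBIC)
w=np.zeros((442,b.shape[1]+a.shape[1],3),np.uint8); w[:b.shape[0],:b.shape[1]]=b; w[:a.shape[0],b.shape[1]:]=a; cv2.imwrite("pics/z4.png",w)
E
```

```text
(no output)
```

View pics/z4.png

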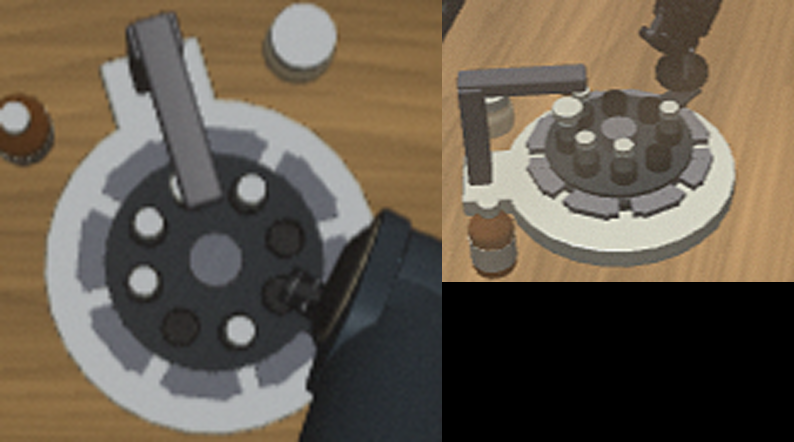

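The disc followed. The broad cap now shows at the head's tip: (178,190) in the left view and (568,107) in the right. I'll measure the disc angle from the cap positions before letting up.

```bash
cat > ang.py <<'E'
from h import *
from cfg import *
from rig import camera_params
def ang(p):
    off=np.array([270,130]); c=camera_params("top")
    H=cv2.cvtColor(p,cv2.COLOR_RGB2HSV)[130:290,270:430]
    m=((H[...,1]<45)&(H[...,2]>140)).astype(np.uint8)
    cs,_=cv2.findContours(m,cv2.RETR_EXTERNAL,cv2.CHAIN_APPROX_NONE)
    for k in cs:
        a=cv2.contourArea(k)
        if 20<a<140:
            M=cv2.moments(k); uv=np.array([[M["m10"]/M["m00"],M["m01"]/M["m00"]]])+off
            Y=onplane(uv,.110,c)[0,:2]-CE
            if np.hypot(*Y)<.08: b=np.degrees(np.arctan2(*Y[::-1])); print(a,round(np.hypot(*Y),4),round(b,2),"res",round((b-18+22.5)%45-22.5,2))
E
python3 - <<'E'
from ang import *
for f in("top0","top4"): print(f); ang(np.load(f+".npz")["p"])
E
```

```text
top0
35.5 0.0549 152.5 res -0.5
34.0 0.055 -71.64 res 0.36
38.0 0.055 63.02 res 0.02
106.0 0.0564 -26.69 res 0.31
top4
38.5 0.0549 -160.93 res 1.07
36.0 0.055 109.2 res 1.2
39.0 0.0549 64.13 res 1.13
37.5 0.055 -25.3 res 1.7
```

The disc reads about 1.2° (2.4 mm) past the notch. That is inside the capture range, but I'll bring it back by 1.2° while still pressed, then let up.

```bash
python3 - <<'E'
from rig import *
from ang import *
p,R=pose(np.radians(43.8),.0771); move_l(p,R,feed=.02,until_force=25); sleep(.1)
s=sense(); print(s["time_s"],s["position"]-p,s["wrist_force"])
q,d=camera("top"); ang(q)
for z in(.082,.086,.090,.094):
    p[2]=z; move_l(p,R,feed=.02); s=sense(); print(round(s["time_s"],2),np.round(s["position"],4),np.round(s["wrist_force"],1))
q,d=camera("top"); ang(q)
E
```

```text
12.2083 [ 0.00063682 -0.00080307  0.00087657] [-0.18528767 -1.41887899  9.63554505]
39.0 0.0542 -162.34 res -0.34
41.0 0.0554 107.69 res -0.31
39.0 0.055 62.81 res -0.19
35.5 0.0552 -26.6 res 0.4
12.65 [ 0.5199 -0.1361  0.0824] [-0.1 -0.9  5.2]
13.0 [ 0.5195 -0.1358  0.0861] [-0.4 -1.4  3.9]
13.35 [ 0.5191 -0.1354  0.0899] [-0.6 -1.4  2.9]
13.7 [ 0.5193 -0.135   0.0938] [-0.3  0.1 -0.1]
40.0 0.0543 -162.87 res -0.87
39.0 0.0553 107.32 res -0.68
36.5 0.0551 62.09 res -0.91
39.0 0.0552 -28.01 res -1.01
```

```bash
python3 - <<'E'
from rig import *
from ang import *
s=sense(); p=s["position"].copy(); _,R=pose(np.radians(43.8),0)
p[2]=.20; move_l(p,R,feed=.15)
q=np.array(s["joint_pos"])
p[0]-=.0; p=np.array([.50,-.34,.24]); move_l(p,R,feed=.3)
for n in("side","top"):
    q,d=camera(n); cv2.imwrite(f"pics/{n}5.png",q[:,:,::-1]); np.savez(f"{n}5.npz",p=q,d=d)
ang(q); s=sense(); print(s["time_s"],s["position"],s["wrist_force"])
a=cv2.imread("pics/side5.png")[180:300,230:380]; b=cv2.imread("pics/top5.png")[140:270,280:410]
b=cv2.resize(b,None,fx=3.4,fy=3.4,interpolation=cv2.INTER_CUBIC); a=cv2.resize(a,None,fx=2.35,fy=2.35,interpolation=cv2.INTER_CUBIC)
w=np.zeros((442,b.shape[1]+a.shape[1],3),np.uint8); w[:b.shape[0],:b.shape[1]]=b; w[:a.shape[0],b.shape[1]:]=a; cv2.imwrite("pics/z5.png",w)
E
```

```text
40.0 0.0543 -162.87 res -0.87
39.0 0.0553 107.32 res -0.68
36.5 0.0551 62.09 res -0.91
40.0 0.055 -28.03 res -1.03
15.5583 [ 0.50074826 -0.33712589  0.23906458] [-1.33810226  0.09122866  0.02506311]
```

View pics/z5.png

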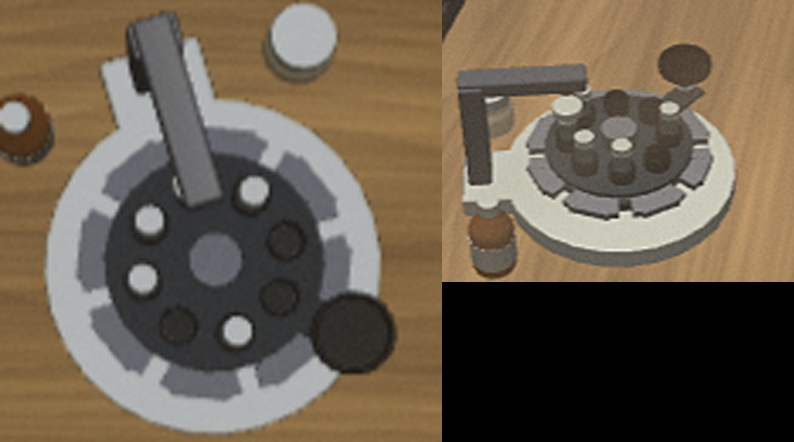

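View pics/top5.png

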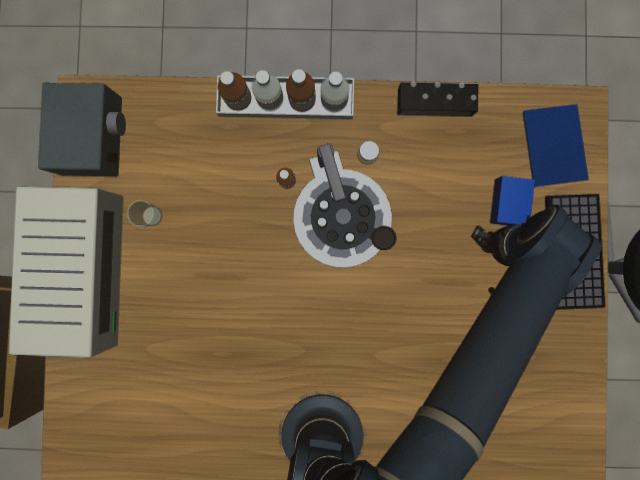

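```bash
python3 - <<'E'
from ang import *
for n in("side","top"):
  c=camera_params(n)
  for f in("0","5"):
    z=np.load(f"{n}{f}.npz"); d=z["d"]
    th=0 if f=="0" else np.radians(44.1); pos,_=pose(th,.102)
    uv=cv2.projectPoints((c["rotation"].T@(pos-c["position"])).reshape(1,3),np.zeros(3),np.zeros(3),c["K"],c["dist"])[0].ravel(); u,v=np.round(uv).astype(int)
    g=[(i,j) for i in range(u-5,u+6) for j in range(v-3,v+4)]
    P=c["position"]+rays(g,c)*np.array([d[j,i] for i,j in g])[:,None]
    print(n,f,uv,"floor z median",np.median(P[:,2]),P[:,2].std())
    if n=="top":
        H=cv2.cvtColor(z["p"],cv2.COLOR_RGB2HSV); m=(H[...,2]<62).astype(np.uint8)
        m[np.hypot(*(np.indices(m.shape)-np.array([v,u])[:,None,None]))>18]=0
        k=max(cv2.findContours(m,0,cv2.CHAIN_APPROX_NONE)[0],key=cv2.contourArea)[:,0]
        P=onplane(k,.111,c)[:,:2]; P=P[np.hypot(*(P-CE).T)>.09]; r,e=circ(P); Y=r[:2]-CE; print("dish rim",r,e,np.hypot(*Y),np.degrees(np.arctan2(*Y[::-1]))+180-18)
E
```

```text
side 0 [347.60381963 226.67665647] floor z median 0.10308263346644575 0.0032496923735657046
side 5 [332.09914098 208.13315851] floor z median 0.1026922245219678 0.0034886537351711305
top 0 [356.4303473  259.24977647] floor z median 0.10183610156381984 0.002136350868744032
dish rim [ 0.46604549 -0.07059603  0.02816377] 0.000754585612104961 0.11162537258339572 -0.3225046148120043
top 5 [383.2853903  237.72507902] floor z median 0.10184388258600374 0.1837666390089651
dish rim [ 0.51961659 -0.13502442  0.02799303] 0.0007328645676069786 0.11159650470543174 43.77180300031753
```

The plunger is fully up: the dish floor reads the same height as at the start in both views. The disc reads about 0.9° (1.7 mm at the dish) short of the notch centre, because the tool drifted back during release. There is time to spare, so I'll recentre it with a light press and a small move within the notch.

```bash
python3 - <<'E'
from rig import *
from ang import *
p,R=pose(np.radians(44.0),.20); move_l(p,R,feed=.3)
p[2]=.096; move_l(p,R,feed=.15); sleep(.15)
p[2]=.080; print(move_l(p,R,feed=.02,until_force=4.5)); s=sense(); z=s["position"][2]; print(s["time_s"],s["position"],s["wrist_force"])
z=z-.001
for d in(44.0,44.5,45.0):
    p,R=pose(np.radians(d),z); move_l(p,R,feed=.02); s=sense(); print(d,s["position"]-p,s["wrist_force"])
q,_=camera("top"); ang(q)
E
```

```text
True
17.9583 [ 0.52013299 -0.13562144  0.08585833] [-0.03745506  0.51075861  5.07517097]
44.0 [ 0.00053813 -0.00014288  0.00043453] [0.42534991 0.69602376 4.94388488]
44.5 [ 0.00055112 -0.00016435  0.00048658] [-0.29209028 -1.31741777  5.5731493 ]
45.0 [ 0.00053993 -0.00015745  0.00049592] [-1.00327018  0.45639701  5.00497681]
39.5 0.0547 -162.13 res -0.13
39.5 0.0552 108.17 res 0.17
40.0 0.0549 63.33 res 0.33
36.0 0.0554 -26.07 res 0.93
```

```bash
python3 - <<'E'
from rig import *
from ang import *
p,R=pose(np.radians(44.9),.088); move_l(p,R,feed=.02); 
for z in(.090,.092,.096): p[2]=z; move_l(p,R,feed=.02); s=sense(); print(s["position"]-p,s["wrist_force"])
p[2]=.2; move_l(p,R,feed=.15)
move_l([.50,-.34,.24],R,feed=.3)
for n in("side","top"):
    q,d=camera(n); cv2.imwrite(f"pics/{n}6.png",q[:,:,::-1]); np.savez(f"{n}6.npz",p=q,d=d)
    c=camera_params(n); pos,_=pose(np.radians(45),.102)
    uv=cv2.projectPoints((c["rotation"].T@(pos-c["position"])).reshape(1,3),np.zeros(3),np.zeros(3),c["K"],c["dist"])[0].ravel(); u,v=np.round(uv).astype(int)
    P=[(c["position"]+rays([(i,j)],c)[0]*d[j,i])[2] for i in range(u-5,u+6) for j in range(v-3,v+4)]; print(n,"floor z",np.median(P))
ang(q); print(sense()["time_s"])
a=cv2.imread("pics/side6.png")[180:300,230:380]; b=cv2.imread("pics/top6.png")[140:270,280:410]
b=cv2.resize(b,None,fx=3.4,fy=3.4,interpolation=cv2.INTER_CUBIC); a=cv2.resize(a,None,fx=2.35,fy=2.35,interpolation=cv2.INTER_CUBIC)
w=np.zeros((442,b.shape[1]+a.shape[1],3),np.uint8); w[:b.shape[0],:b.shape[1]]=b; w[:a.shape[0],b.shape[1]:]=a; cv2.imwrite("pics/z6.png",w)
E
```

```text
[-1.48199163e-04  5.52957323e-05 -6.81447418e-05] [-0.12698176  0.33206234  3.19189913]
[-5.56522281e-04  6.47321012e-05 -3.84477527e-04] [0.13511324 0.13939949 0.34252178]
[ 7.86442240e-05 -1.69121648e-05  1.25426492e-04] [ 0.47701985 -0.31596365 -0.19928193]
side floor z 0.10319384556912004
top floor z 0.10199029914722768
39.0 0.0542 -162.34 res -0.34
41.0 0.0554 107.69 res -0.31
39.0 0.055 62.81 res -0.19
35.5 0.0552 -26.6 res 0.4
21.7
```

View pics/z6.png

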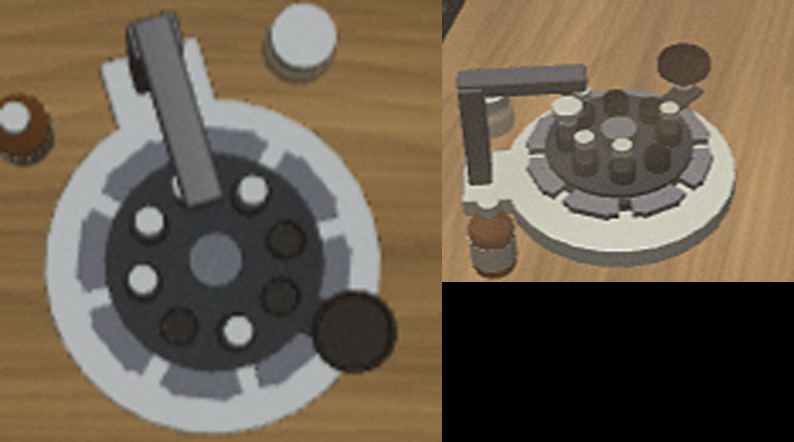

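View pics/side6.png

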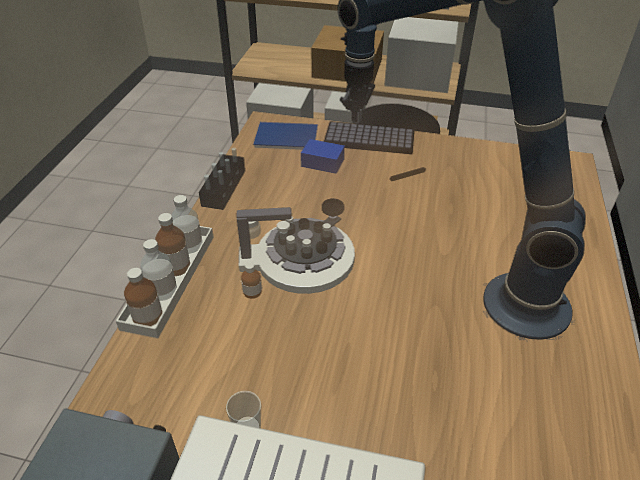

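The residual is now about -0.1°, and the dish is fully up at 0.102–0.103. The broad cap is under the head, at (568,107) in the zoomed side view. All vials are upright, the bench items are in place, and the arm is clear. Handing in.

```bash
python3 - <<'E'
from rig import *
print(finish_job())
E
```

```text
the job is handed in; nothing more can be done
None
```

The vial with the broad cap is now under the reader head, and the plunger is fully up in the +0.785 rad notch. I pressed the dish to its bottom stop with the closed fingertips, swept it anticlockwise one notch, and let the plunger spring up.

**Last checks before handing in, at 21.7 s:**
- **Angle:** the disc stood within about 0.3° of the notch, judged from the cap positions.
- **Plunger:** the dish floor read 102–103 mm above the bench in both cameras, the same as at the start.
- **Scene:** the broad cap shows at the tip of the head, the other vials are upright, the bench items look unmoved, and the arm was clear of everything.

**What disagreed:**
- **Fingertip reach:** the tips met the dish about 37 mm lower in TCP height than the stated 25 mm offset implied. I used contact force to find the dish instead.
- **First release:** it left the disc about 0.9° short of centre, though locked and fully up. I pressed lightly once more, shifted it within the notch and let it up again.

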